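# Draw the board carrier out to its stop screws with the pull hook

### The job

Pick up the pull hook from the bench mat, drop its prong into the pull ring of the carrier that has a ring, and drag that carrier out along its rails until its front panel meets the two stop screws. Hold it snug against the screws with a steady light pull of about 10 N at the hook for at least a second (at no time more than 15 N), then unhook and lay the hook back down on the mat, leaving the carrier drawn out. Touch the carrier only with the hook, and leave the knob carrier and the other bench things where they are.

Things in the scene. Friction and masses are not known exactly. Their poses are not given: they have to be found in the camera images.
- hook_grip (a point): centre of the pull hook's black block handle, half-way up. Handle 90 long (x) x 22 wide (y) x 36 mm high (z), standing on its flat underside on the mat; grip it by its 22 mm sides. A steel rod, 8 mm thick, leaves its +x end, centre line 10 mm above this point, and 130 mm ahead of this point turns straight down into a round-ended prong, 8 mm thick. x points to the prong, z up. 0.2 kg
- hook_tip (a point): lowest point of the hook's prong: 130 mm ahead of and 16 mm below hook_grip; the rod's underside is 22 mm above it. Axes as hook_grip
- ring (a point): centre of the ring carrier's pull ring: a flat-lying steel ring (axis up) of 5 mm round bar, inner diameter 22, outer 32 mm; its top 30 mm, its underside 25 mm above the bench; fixed to the middle of the carrier's front panel. x points into the dock: the carrier is drawn out along -x. Under it is only the dock's floor, 4 mm above the bench
- carrier_front (a point): middle of the outer face of the ring carrier's front panel (90 wide, 28 mm high), 20 mm behind the ring's centre. Axes as ring. The carrier (aluminium tray with a circuit board, 120 x 90 mm, 0.2 to 0.4 kg) slides loose in the dock's channel with about 2 mm of side play each way; friction 1 to 4 N
- dock: the ring carrier's dock, fixed: aluminium channel 295 x 120 mm, rails 22 mm high, rear part roofed, 48 mm high. It may stand on the left or the right. Origin on the bench in mid channel, 30 mm outside the roof's front edge; x points inward. The open rails reach 120 mm out from the origin along -x
- clips: two rigid stop clips on the rails of the ring carrier's dock, 34 mm high, 58 mm gap between them for ring and hook. Origin on the bench in mid channel, in the plane of the clips' inner faces; x inward. From each face a brass stop screw (8 mm thick, 26 mm up) stands out inward, both equally, by 2 to 38 mm: set anew each time and not measured. Once the panel meets both screws the pull rises steadily, 2 N or more per mm of hand travel: find it by feel
- mat: pale green bench mat 240 (x) x 440 (y) x 2 mm; origin under its centre
- flux: small amber bottle, 28 mm across, 62 mm tall; origin under its centre. Bystander
- spool: solder spool, 56 mm across, 40 mm tall, standing on its flange; origin under its centre. Bystander
- driver: small screwdriver lying on the bench. Bystander
- parts_box: clear divided parts box 120 x 190 x 32 mm; origin under its centre. Bystander
- pot: small steel cup, 64 mm across, 50 mm tall; origin under its centre. Bystander
- eraser: white block eraser 55 x 22 x 12 mm on the mat; origin under its centre. Bystander
- knob_carrier: the other board carrier, in the other dock: same as the ring carrier but with a solid 18 mm ball knob in place of the ring; origin under its centre. Leave it alone
- hook: the pull hook itself: origin under the handle's centre, 18 mm below hook_grip, same axes
- carrier: the ring carrier itself: origin under its centre, 60 mm inward of carrier_front, same axes
Things that resemble listed ones, but are neither listed nor needed, are in the scene too. Leave any green look-alike of the hook alone. What is shaped like the clips but purple is not meant.

How it is judged:
By the outcome, as a careful person would: the job done as asked, in the order asked, and still so for the second after the job is handed in, with the robot touching nothing.
It also fails if it takes over 72 s, if anything falls off the work surface, if the arm or the gripper's body presses on something with over 40 N, if the wrist force passes 120 N, or if a joint passes its speed limit or range.

### The arm

A 6-joint arm with a two-finger parallel gripper is mounted at the origin on the work surface. World frame = base frame: x ahead of the robot, y to its left, z up, the work surface at z = 0. Lengths are in m, angles in rad, forces in N, time in s.
With the tool pointing down it reaches from about 0.325 to 0.925 m from the base axis. Payload 3.1 kg.
Tool frame: the origin (TCP) lies midway between the tips of the shut fingers; the grasp point (between the pads) lies bot.hold_point_z behind it (bot.hold_point_z is the distance from the TCP to the grasp point, in m); z points along the fingers, y is the line along which they close (so a half turn about z gives the same grasp; the last joint's range is limited). The gripper opens to 85 mm and grips with 20 to 120 N. Pads are 22 mm wide; open, the fingers measure 114 mm over their backs; the gripper's body (76 mm by 85 mm) begins 54 mm behind the grasp point. The pads swing forward as they close: fully open they stand 13 mm farther back than shut.
Start: joints at [-1.246, 0.217, 1.613, -0, 1.311, -0.112], TCP at [0.264, -0.566, 0.231] pointing down, gripper open.
Joint ranges: [-2.75, 2.75], [-0.78, 2.1], [0.31, 2.55], [-1.13, 4.27], [0.13, 2.63], [-2.58, 2.58]. Speed limits (rad/s): [2.79, 2.79, 3.14, 3.14, 3.14, 3.14].

### API

Orientations are given as a unit quaternion [w, x, y, z].
In Python, from plant import bot, viewer gives the robot as it stands. The module is installed in compiled form; this text tells all that it offers.
- The arm moves only by the tool servo_tool, never from a script. Its argument "steps" is a list of rows, each a list of 7 numbers: the turn, a rotation vector about the tool's x, y, z in units of 5 degrees (1.0 is 5 degrees), then the shift along the tool's x, y, z in units of 50 mm (1.0 is 50 mm), then the closure, from -1 (fully open) to 1 (shut). In form: [[wx, wy, wz, x, y, z, jaw], ...]. A call has 1 to 5 rows; each row shifts and turns the commanded pose from where the row before left it, along the tool's axes as they then stand; what a row does not reach is not made up. A row lasts 1/8 s, in which the tool goes at most 62.5 mm and 10.7 degrees, less where a joint would pass 70% of its speed; a pose out of reach is approached as far as the arm can. A call is refused whole if a number of a shift passes 1 or a number of a turn 1, either way. A call with a gripper value outside its range is refused whole. The fingers move at their own pace and stop on an object; the grip force is fixed at half the most. Time passes only in rows, so rows that do not move let the fingers close. It gives the time, the measured TCP pose, the force, the opening and the grip force at its end, in the units of the state.
- bot.sense(): the state, without advancing time (a new reading comes with each control period).
- viewer.snapshot(name): name is "scene" or "top" or "wrist"; returns a dict with "pixels" (420x560x3 uint8, red, green, blue), "K" (3x3 intrinsics, pixels), "rvec" (rotation vector, rad) and "tvec" (3), from world to camera coordinates, as OpenCV has them. Camera axes: x right, y down, z forward; pixel columns grow to the right and rows downward; lengths in m; the calibration is good to about 2 mm. A picture is of the moment at which its call begins. There is no depth.
- bot.job_done(): hands the job in; it is judged then, once.
The state is a dict: "time": time; "joint_positions": joint angles; "dq": joint speeds; "effort": joint torques, N m; "eef_pos": TCP position; "tool_rot": TCP orientation; "force": force on the tool from outside, world axes, zero at the start; "torque": the same for the moment, N m; "gripper_width": finger opening in m; "grip_force": force on a finger pad.
Only numpy, scipy, OpenCV 4.12 (cv2) and the standard library are available. Lean on these libraries where they do the work, as an engineer would, in place of code of your own. Each camera call takes 0.05 s, during which the arm holds its last target. There are 200 camera calls.

## Working session

There is one attempt and no reset: what is moved stays moved. The work goes in short steps, Python scripts to look and compute and a tool call to move; the robot and the scene stay as the last step left them, time stands still between calls to the robot, and variables do not carry over. Pictures are saved under pics/ and viewed, at most 12 in all, crops included, and the job is handed in when it is done.

Besides the shell and the picture viewer there is one more tool, called after "Request:" as name(argument=value, ...), one argument or row to a line, values as JSON. servo_tool: Moves the arm, as the interface text tells. Its arguments: {"type":"object","properties":{"steps":{"type":"array"}},"required":["steps"]}

```bash
mkdir -p pics; cat > h.py <<'E'
import numpy as np, cv2
from plant import bot, viewer
def snap(cam,name,crop=None,scale=1):
    s=viewer.snapshot(cam); np.savez(f'{cam}.npz',**s); return save(cam,name,crop,scale)
def save(cam,name,crop=None,scale=1):
    im=np.load(f'{cam}.npz')['pixels'][:,:,::-1]
    if crop: u0,v0,u1,v1=crop; im=im[v0:v1,u0:u1]
    im=cv2.resize(im,None,fx=scale,fy=scale,interpolation=cv2.INTER_CUBIC); cv2.imwrite(f'pics/{name}.png',im)
def ray(cam,u,v,z):
    s=np.load(f'{cam}.npz'); R=cv2.Rodrigues(s['rvec'])[0]; t=s['tvec'].ravel()
    d=R.T@np.linalg.inv(s['K'])@[u,v,1]; c=-R.T@t
    return c+d*(z-c[2])/d[2]
def proj(cam,p):
    s=np.load(f'{cam}.npz'); return cv2.projectPoints(np.array(p,float).reshape(-1,3),s['rvec'],s['tvec'],s['K'],None)[0].reshape(-1,2)
E
python3 -c "
from h import *
snap('top','top1',scale=1.4); snap('scene','scene1',scale=1.4)
s=bot.sense(); print(s,bot.hold_point_z)"
```

```text
{'time': 0.1, 'joint_positions': array([-1.24622568e+00,  2.17734950e-01,  1.61479841e+00,  2.40101089e-05,
        1.31130002e+00, -1.12233864e-01]), 'dq': array([-0.00078379, -0.00187399, -0.00160676,  0.00022851, -0.00031451,
        0.00040668]), 'effort': array([-4.07174384e-04, -3.98076260e+01, -3.04968739e+01, -2.20359907e-04,
        4.21142438e-03,  4.64654534e-06]), 'eef_pos': array([ 0.26417184, -0.5656027 ,  0.23005105]), 'tool_rot': array([-1.11528282e-03,  9.76244937e-01,  2.16666953e-01, -1.07189342e-04]), 'force': array([-0.24755771, -0.41337262, -0.03093065]), 'torque': array([-0.02703356,  0.00150792, -0.0192811 ]), 'grip_force': 0.0, 'gripper_width': 0.08533899074667237} 0.0187
```

View pics/top1.png

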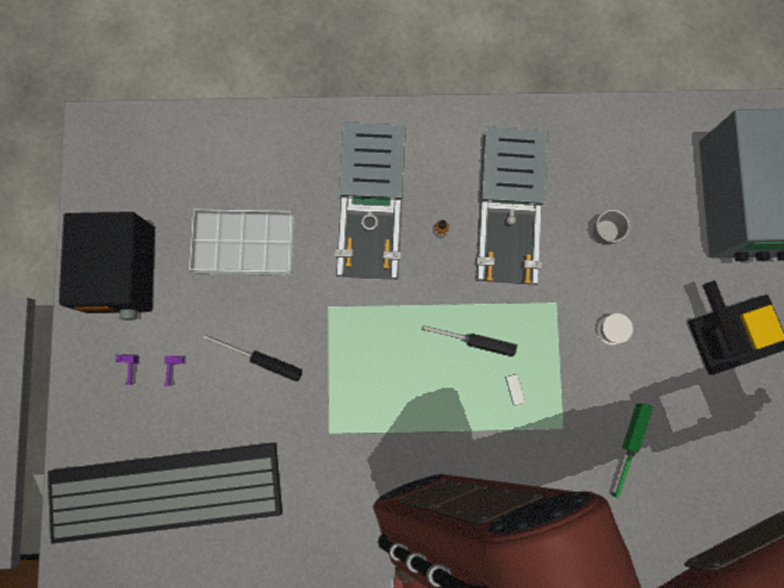

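View pics/scene1.png

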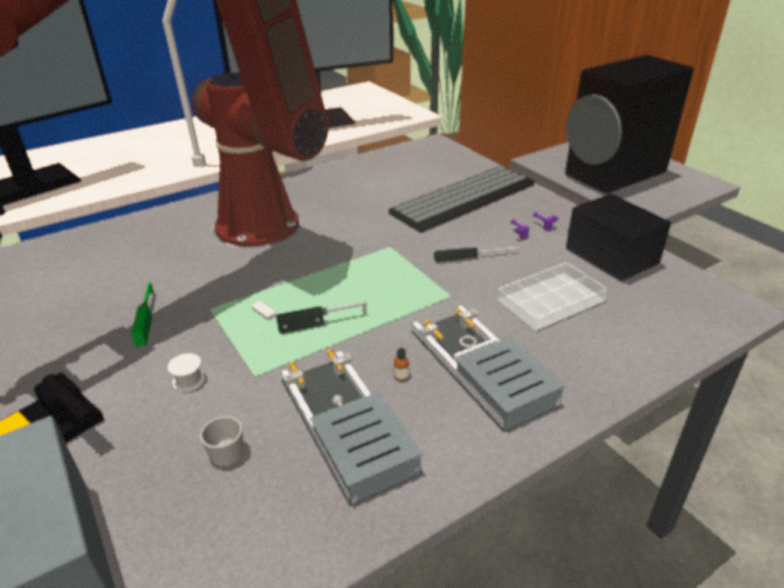

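The top picture shows these candidates (1.4x pixels). For the hook: the black handle on the mat at (491,345) with its rod end at (424,328), the black driver off the mat at (275,366), and the green look-alike at (638,428). For the ring carrier: the left dock has a ring at (370,222) and the right dock has a knob at (511,217). The purple clip look-alikes are at (127,368) and (173,368). I choose the black hook on the mat and the left dock, and check both in a close crop.

```bash
python3 -c "
from h import *
save('top','crop1',(230,80,380,280),3)
for n,u,v,z in [('ring',370,222,.0275),('hookA',471,340,.038),('hookB',516,349,.038),('prong',424,328,.032),('roof_l',343,194,.048),('roof_r',403,197,.048),('open_l',338,276,.022),('open_r',397,278,.022),('matl',329,307,0.002),('matr',562,428,.002)]:
  print(n,ray('top',u/1.4,v/1.4,z).round(4))"
```

```text
ring [0.6781 0.1347 0.0275]
hookA [ 0.4465 -0.0499  0.038 ]
hookB [ 0.4282 -0.1326  0.038 ]
prong [0.4712 0.0365 0.032 ]
roof_l [0.7282 0.1845 0.048 ]
roof_r [0.7202 0.0707 0.048 ]
open_l [0.575  0.1972 0.022 ]
open_r [0.569 0.085 0.022]
matl [0.5186 0.2166 0.002 ]
matr [ 0.2813 -0.2184  0.002 ]
```

View pics/crop1.png

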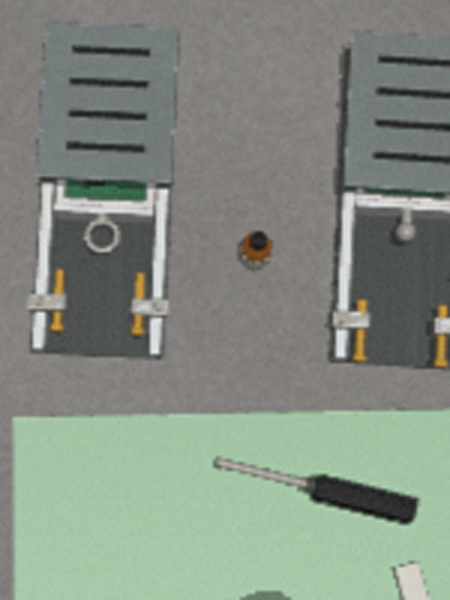

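```bash
python3 -c "
from h import *
P=lambda u,v,z: ray('top',230+u/3,80+v/3,z)
for n,u,v,z in [('ring',102,236,.0275),('hookc',363,499,.038),('hA',312,487,.038),('hB',415,510,.038),('prong',217,463,.032),('rod0',310,484,.028),('roof_l',38,178,.048),('roof_r',171,187,.048),('rl0',37,347,.022),('rl1',47,187,.022),('rr0',155,354,.022),('rr1',163,190,.022),('scrL_in',59,270,.026),('scrR_in',140,273,.026),('clipL',47,301,.034),('clipR',150,307,.034),('panL',57,211,.03),('panR',153,215,.03),('flux',256,245,.06)]:
  print(n,P(u,v,z).round(4))
a=P(312,487,.038)-P(415,510,.038);print(np.degrees(np.arctan2(a[1],a[0])))
a=P(217,463,.028)-P(310,484,.028);print(np.degrees(np.arctan2(a[1],a[0])))
print(np.load('top.npz')['K'])
from scipy.spatial.transform import Rotation as R
q=bot.sense()['tool_rot'];print(R.from_quat([*q[1:],q[0]]).as_matrix().round(3))"
```

```text
ring [0.6779 0.1355 0.0275]
hookc [ 0.4367 -0.0873  0.038 ]
hA [ 0.448  -0.0436  0.038 ]
hB [ 0.4264 -0.1319  0.038 ]
prong [0.4711 0.0378 0.032 ]
rod0 [ 0.4516 -0.043   0.028 ]
roof_l [0.7262 0.1907 0.048 ]
roof_r [0.7158 0.0731 0.048 ]
rl0 [0.579  0.1948 0.022 ]
rl1 [0.7259 0.1848 0.022 ]
rr0 [0.5706 0.0901 0.022 ]
rr1 [0.7211 0.08   0.022 ]
scrL_in [0.6478 0.1744 0.026 ]
scrR_in [0.6436 0.1021 0.026 ]
clipL [0.6179 0.1847 0.034 ]
clipR [0.6107 0.0937 0.034 ]
panL [0.701  0.1754 0.03  ]
panR [0.6957 0.0895 0.03  ]
flux [6.584e-01 2.000e-04 6.000e-02]
76.2163878511567
76.07562148831887
[[483.35569118   0.         285.62048708]
 [  0.         483.35569118 215.497346  ]
 [  0.           0.           1.        ]]
[[ 0.906  0.423 -0.001]
 [ 0.423 -0.906  0.002]
 [ 0.    -0.002 -1.   ]]
```

Request:
servo_tool(
  steps=[
    [0, 0, -1, 0.71, -0.71, 0, -1],
    [0, 0, -1, 0.77, -0.64, 0, -1],
    [0, 0, -1, 0.82, -0.57, 0, -1],
    [0, 0, -1, 0.87, -0.5, 0, -1],
    [0, 0, -1, 0.91, -0.42, 0, -1],
  ],
)

```text
time: 0.72
eef_pos: [0.3507, -0.3293, 0.2308]
tool_rot: [-0.0, 0.906, 0.424, 0.0]
force: [1.0, -1.1, -0.1]
gripper_width: 0.0853
grip_force: 0.0
```

Request:
servo_tool(
  steps=[
    [0, 0, -1, 0.94, -0.34, 0.2, -1],
    [0, 0, -1, 0.97, -0.26, 0.2, -1],
    [0, 0, -1, 0.98, -0.17, 0.2, -1],
    [0, 0, -1, 1, -0.09, 0.2, -1],
    [0, 0, -1, 1, 0, 0.2, -1],
  ],
)

```text
time: 1.35
eef_pos: [0.4362, -0.0944, 0.1807]
tool_rot: [-0.0, 0.792, 0.61, -0.0]
force: [-0.2, -0.0, 1.3]
gripper_width: 0.0854
grip_force: 0.0
```

```bash
cat >> h.py <<'E'
from scipy.spatial.transform import Rotation as Rot
def rel(x,y,z,yawdeg):
    s=bot.sense(); q=s['tool_rot']; M=Rot.from_quat([*q[1:],q[0]])
    d=M.inv().apply(np.array([x,y,z])-s['eef_pos'])/.05
    w=np.radians(yawdeg); T=np.array([[np.cos(w),np.sin(w),0],[np.sin(w),-np.cos(w),0],[0,0,-1]]).T
    T=np.column_stack([[np.cos(w),np.sin(w),0],[np.sin(w),-np.cos(w),0],[0,0,-1]])
    r=np.degrees((M.inv()*Rot.from_matrix(T)).as_rotvec())/5
    print('t',s['time'],'pos',s['eef_pos'].round(4),'shift',d.round(3),'turn',r.round(2),'F',s['force'].round(2),'w',round(s['gripper_width'],4),'g',round(s['grip_force'],1))
E
python3 -c "
from h import *
rel(.437,-.0875,.1,76); snap('wrist','w1',scale=1.4)
print(proj('wrist',[[.437,-.0875,.038],[.468,.0387,.028],[.4715,.0378,.024]])*1.4)"
```

```text
t 1.35 pos [ 0.4362 -0.0944  0.1807] shift [ 0.138 -0.02   1.615] turn [-0.    0.   -0.16] F [-0.19 -0.05  1.34] w 0.0854 g 0.0
[[386.30512266 257.74114657]
 [381.64825198   3.88320215]
 [388.72681811   5.75671636]]
```

View pics/w1.png

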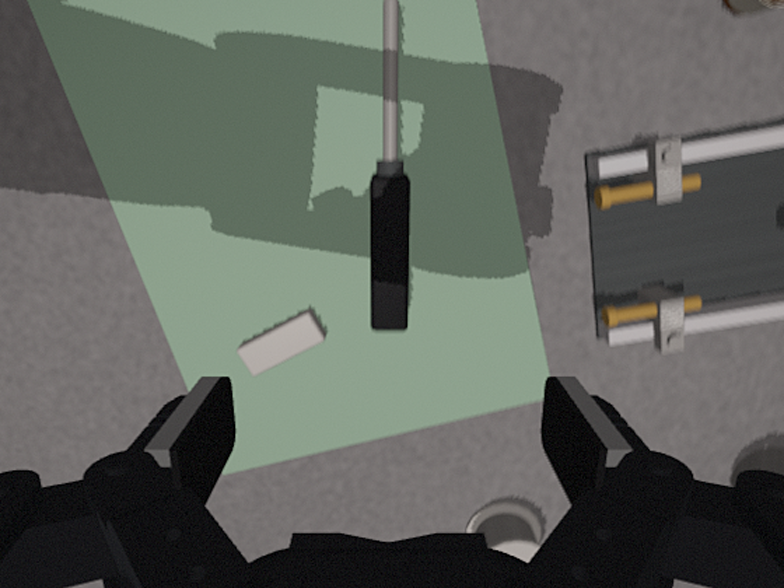

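The wrist view shows the black handle from (391,178) to (390,328), with its rod straight up the picture at u≈390. The hook is in line with the tool and about 10 mm ahead of it. The eraser at (280,343) is clear of the fingers.

Request:
servo_tool(
  steps=[
    [0, 0, 0, 0.19, 0.03, 0.8, -1],
    [0, 0, 0, 0, 0, 0.9, -1],
    [0, 0, 0, 0, 0, 0.9, -1],
    [0, 0, 0, 0, 0, 0.6, -1],
    [0, 0, 0, 0, 0, 0.2, -1],
  ],
)

```text
time: 2.02
eef_pos: [0.4378, -0.0866, 0.0091]
tool_rot: [-0.002, 0.793, 0.609, -0.001]
force: [0.4, 0.4, -0.8]
gripper_width: 0.0851
grip_force: 0.0
```

Request:
servo_tool(
  steps=[
    [0, 0, 0, 0, 0, 0, 1],
    [0, 0, 0, 0, 0, 0, 1],
    [0, 0, 0, 0, 0, 0, 1],
    [0, 0, 0, 0, 0, 0, 1],
    [0, 0, 0, 0, 0, 0, 1],
  ],
)

```text
time: 2.65
eef_pos: [0.4414, -0.0878, 0.0127]
tool_rot: [0.001, 0.793, 0.609, 0.001]
force: [-1.1, -0.1, 7.3]
gripper_width: 0.0207
grip_force: 60.3
```

Request:
servo_tool(
  steps=[
    [0, 0, 0, 0, 0, -0.6, 1],
    [0, 0, 0, 0, 0, -0.8, 1],
    [0, 0, 1, 0.32, 0.05, -0.3, 1],
    [0, 0, 1, 0.32, 0.03, 0, 1],
    [0, 0, 1, 0.32, 0, 0, 1],
  ],
)

```text
time: 3.28
eef_pos: [0.46, -0.0429, 0.0962]
tool_rot: [-0.0, 0.867, 0.499, -0.0]
force: [-0.7, 0.9, -1.6]
gripper_width: 0.0209
grip_force: 59.4
```

Request:
servo_tool(
  steps=[
    [0, 0, 1, 0.32, -0.03, 0, 1],
    [0, 0, 1, 0.31, -0.05, 0, 1],
    [0, 0, 1, 0.31, -0.08, 0, 1],
    [0, 0, 1, 0.3, -0.11, 0, 1],
    [0, 0, 1, 0.28, -0.14, 0, 1],
  ],
)

```text
time: 3.9
eef_pos: [0.4929, 0.0292, 0.0956]
tool_rot: [-0.0, 0.954, 0.3, -0.001]
force: [0.3, 0.1, -2.2]
gripper_width: 0.0211
grip_force: 59.3
```

Request:
servo_tool(
  steps=[
    [0, 0, 1, 0.26, -0.16, 0, 1],
    [0, 0, 1, 0.25, -0.2, 0, 1],
    [0, 0, 1, 0.23, -0.23, 0, 1],
    [0, 0, 1, 0.21, -0.25, 0, 1],
    [0, 0, 1, 0.18, -0.26, 0, 1],
  ],
)

```text
time: 4.53
eef_pos: [0.5212, 0.1035, 0.0955]
tool_rot: [-0.0, 0.996, 0.086, -0.001]
force: [-0.9, -0.4, -2.5]
gripper_width: 0.0209
grip_force: 59.3
```

Request:
servo_tool(
  steps=[
    [0, 0, 1, 0.16, -0.28, 0, 1],
    [0, 0, 1, 0.13, -0.29, 0, 1],
    [0, 0, 0.85, 0.1, -0.3, 0, 1],
    [0, 0, 0, 0, 0, 0, 1],
  ],
)

```text
time: 5.03
eef_pos: [0.5371, 0.1488, 0.0957]
tool_rot: [0.0, 0.999, -0.036, -0.001]
force: [0.7, -0.2, -2.1]
gripper_width: 0.0209
grip_force: 59.3
```

```bash
python3 -c "
from h import *
rel(.548,.145,.08,-3.9); snap('wrist','w2',scale=1.4);snap('top','t2',(200,100,360,280),3.3)
c=[-.9976,.068]
print(proj('wrist',[[.678,.1355,.030]])*1.4)"
```

```text
t 5.025 pos [0.5371 0.1488 0.0957] shift [0.224 0.061 0.313] turn [ 0.    0.01 -0.04] F [ 0.65 -0.19 -2.11] w 0.0209 g 59.3
[[397.10725519 -75.06461569]]
```

View pics/w2.png

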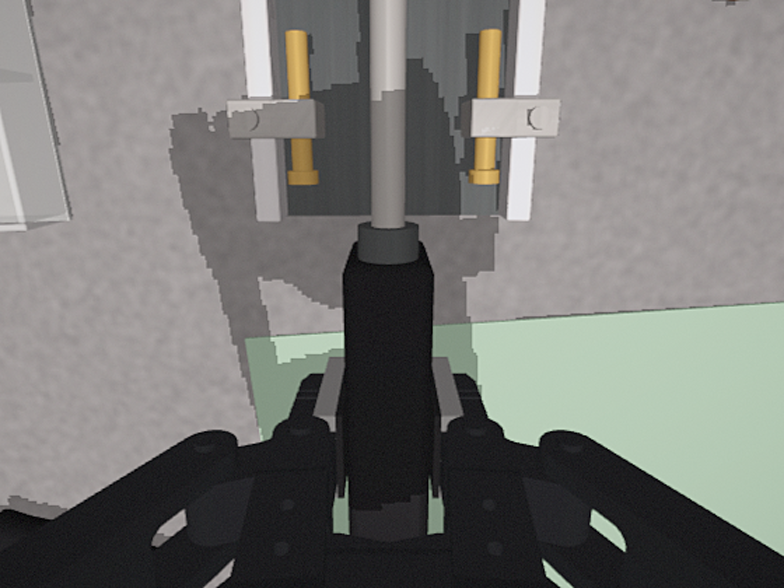

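View pics/t2.png

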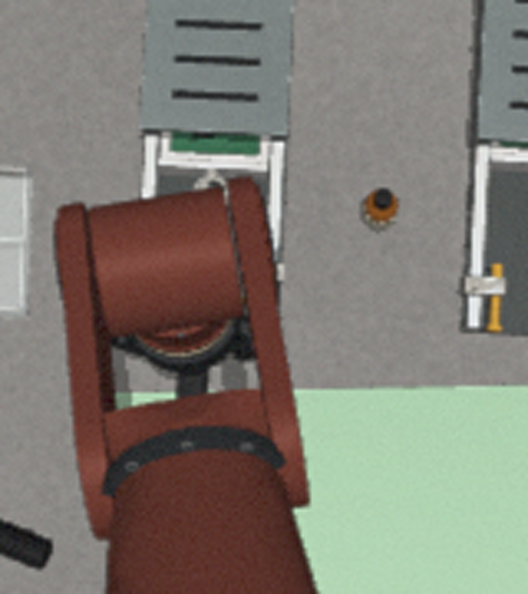

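The wrist view shows the hook held straight, with the rod at u≈388 between the clips (inner edges at 323 and 461, v≈100). In the top view the ring is visible just beyond the wrist at about (212,180). Next I work out the prong offset and the ring position more closely.

```bash
python3 -c "
from h import *
s=bot.sense();q=s['tool_rot'];M2=Rot.from_quat([*q[1:],q[0]]).as_matrix();p2=s['eef_pos']
w=np.load('wrist.npz');Rc=cv2.Rodrigues(w['rvec'])[0];tc=w['tvec'].ravel();K=w['K'];Ki=np.linalg.inv(K)
c2=-Rc.T@tc; cT=M2.T@(c2-p2); RT=M2.T@Rc.T   # cam in tool
def w1(u,v,z):
  M=Rot.from_quat([.792,.61,0,0]).as_matrix(); p=np.array([.4362,-.0944,.1807])
  c=p+M@cT; d=M@RT@Ki@[u/1.4,v/1.4,1]; return c+d*(z-c[2])/d[2]
a,b=w1(391,178,.038),w1(390,328,.038); print('handle ends',a,b,np.linalg.norm(a-b),(a+b)/2)
e=np.array([.4414,-.0878]); m=((a+b)/2)[:2]-e; x=np.array([.254,.967]); print('along',m@x,'lat',m@[.967,-.254])
W=lambda u,v,z: ray('wrist',u/1.4,v/1.4,z)
zc=p2[2]+.0187-.009 # approx hook grip height
for n,u,v,z in [('rod_near',388,220,zc+.01),('rod_far',388,0,zc+.01),('frontTop',388,270,zc+.018),('clipLin',323,100,.034),('clipRin',461,98,.034),('scrL',297,32,.026),('scrR',489,30,.026),('railL0',269,220,.022),('railL1',256,2,.022),('railR0',519,218,.022),('railR1',529,2,.022)]:
  r=W(u,v,z); print(n,r.round(4), 'tool',(M2.T@(r-p2)).round(4))
T=lambda u,v,z: ray('top',200+u/3.3,100+v/3.3,z)
for n,u,v,z in [('ring_top',212,171,.03),('ringL',194,182,.0275),('panL',163,163,.03),('panR',264,168,.03)]: print(n,T(u,v,z).round(4))
save('scene','s1',(270,190,420,310),5)
print((proj('scene',[[.678,.1355,.0275]])-[270,190])*5)
"
```

```text
handle ends [ 0.44973536 -0.04556947  0.038     ] [ 0.42752261 -0.12827564  0.038     ] 0.08563712888243712 [ 0.43862898 -0.08692255  0.038     ]
along 0.00014465302013145075 lat -0.0029024437936345576
rod_near [0.5892 0.1449 0.1154] tool [ 0.0524 -0.0008 -0.0198]
rod_far [0.6356 0.1416 0.1154] tool [ 0.099  -0.0008 -0.0198]
frontTop [0.579  0.1457 0.1234] tool [ 0.0423 -0.0008 -0.0278]
clipLin [0.6229 0.1666 0.034 ] tool [ 0.0846 -0.0249  0.0615]
clipRin [0.6199 0.1158 0.034 ] tool [0.0853 0.026  0.0616]
scrL [0.6478 0.1746 0.026 ] tool [ 0.1089 -0.0347  0.0695]
scrR [0.6433 0.1036 0.026 ] tool [0.1096 0.0364 0.0695]
railL0 [0.5786 0.1954 0.022 ] tool [ 0.0384 -0.0504  0.0736]
railL1 [0.6597 0.1892 0.022 ] tool [ 0.1197 -0.0501  0.0735]
railR0 [0.572  0.0917 0.022 ] tool [0.0393 0.0535 0.0736]
railR1 [0.6524 0.0879 0.022 ] tool [0.1198 0.0515 0.0735]
ring_top [0.6961 0.1345 0.03  ]
ringL [0.6879 0.1494 0.0275]
panL [0.7036 0.1743 0.03  ]
panR [0.6978 0.0921 0.03  ]
[[316.45825294 267.30377638]]
```

View pics/s1.png

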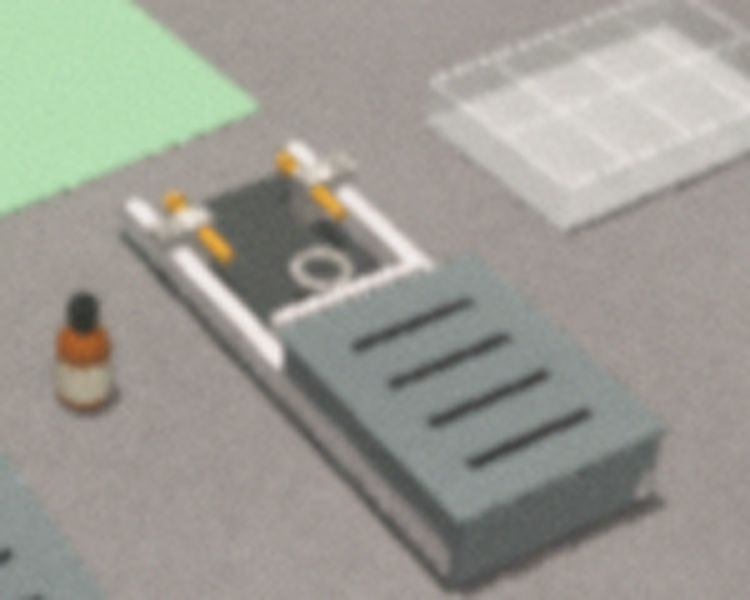

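Request:
servo_tool(
  steps=[
    [0, 0, 0, 0.24, 0.1, 0, 1],
    [0, 0, 0, 0, 0, 0.4, 1],
    [0, 0, 0, 0, 0, 0.4, 1],
    [0, 0, 0, 0, 0, 0, 1],
    [0, 0, 0, 0, 0, 0, 1],
  ],
)

```text
time: 5.75
eef_pos: [0.5487, 0.1423, 0.0556]
tool_rot: [0.0, 0.999, -0.037, -0.001]
force: [0.4, 0.2, -1.5]
gripper_width: 0.0207
grip_force: 59.3
```

```bash
python3 -c "
from h import *
rel(.5488,.1432,.0225,-4.1); snap('scene','s2',(300,200,400,290),7)
tip=bot.sense()['eef_pos']+[.1297,-.0085,-.0087]
print(tip,(proj('scene',[tip,[.6785,.1347,.03]])-[300,200])*7)"
```

```text
t 5.75 pos [0.5487 0.1423 0.0556] shift [ 0.002 -0.018  0.662] turn [ 0.    0.01 -0.02] F [ 0.39  0.21 -1.47] w 0.0207 g 59.3
[0.67902153 0.13394845 0.04762566] [[234.44733156 264.90908247]
 [232.54457371 300.52541042]]
```

View pics/s2.png

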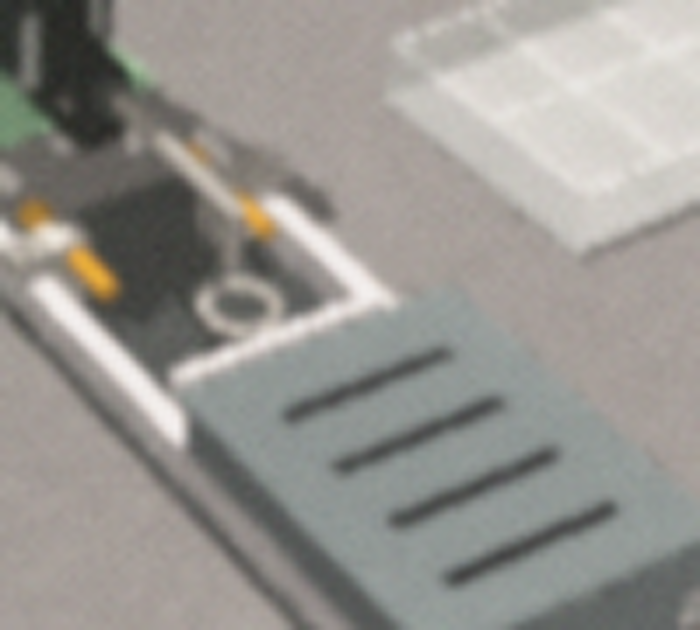

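The prong tip is at (233,265), above the ring centred at (240,303), which leaves it about 2 mm short. I nudge it over and lower it in small rows.

Request:
servo_tool(
  steps=[
    [0, 0, 0, 0.03, -0.04, 0.15, 1],
    [0, 0, 0, 0, 0, 0.15, 1],
    [0, 0, 0, 0, 0, 0.12, 1],
    [0, 0, 0, 0, 0, 0.12, 1],
    [0, 0, 0, 0, 0, 0, 1],
  ],
)

```text
time: 6.42
eef_pos: [0.5501, 0.1441, 0.0284]
tool_rot: [0.0, 0.999, -0.037, -0.001]
force: [-0.2, 1.0, -2.8]
gripper_width: 0.0213
grip_force: 59.3
```

Request:
servo_tool(
  steps=[
    [0, 0, 0, 0, 0, 0.11, 1],
    [0, 0, 0, 0, 0, 0, 1],
    [0, 0, 0, -0.08, 0, 0, 1],
    [0, 0, 0, -0.08, 0, 0, 1],
    [0, 0, 0, -0.04, 0, 0, 1],
  ],
)

```text
time: 7.05
eef_pos: [0.541, 0.1451, 0.0241]
tool_rot: [-0.0, 0.999, -0.037, 0.001]
force: [1.3, 0.0, -2.5]
gripper_width: 0.0213
grip_force: 59.2
```

```bash
python3 -c "
from h import *
rel(.5488,.1432,.0225,-4.1); snap('scene','s3',(300,200,400,290),7)"
```

```text
t 7.05 pos [0.541  0.1451 0.0241] shift [0.158 0.026 0.032] turn [-0.   -0.01 -0.02] F [ 1.34  0.03 -2.45] w 0.0213 g 59.2
```

View pics/s3.png

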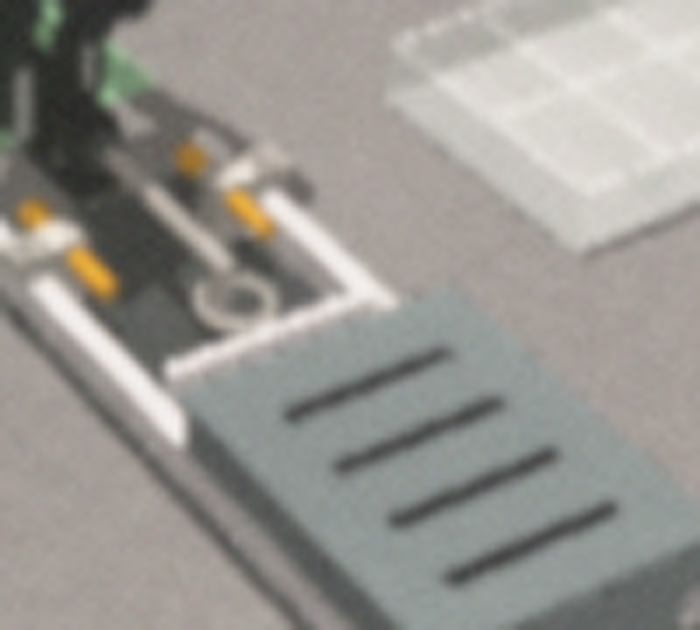

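The prong is in the ring and the carrier has started to follow: the ring moved from (240,303) to (234,298). I keep drawing.

Request:
servo_tool(
  steps=[
    [0, 0, 0, -0.12, 0, 0, 1],
    [0, 0, 0, -0.14, 0, 0, 1],
    [0, 0, 0, -0.14, 0, 0, 1],
    [0, 0, 0, -0.12, 0, 0, 1],
    [0, 0, 0, -0.04, 0, 0, 1],
  ],
)

```text
time: 7.72
eef_pos: [0.5119, 0.1471, 0.0236]
tool_rot: [0.0, 0.999, -0.037, -0.001]
force: [1.3, 0.2, -2.2]
gripper_width: 0.021
grip_force: 59.3
```

Request:
servo_tool(
  steps=[
    [0, 0, 0, -0.06, 0, 0, 1],
    [0, 0, 0, -0.06, 0, 0, 1],
    [0, 0, 0, -0.04, 0, 0, 1],
    [0, 0, 0, -0.02, 0, 0, 1],
    [0, 0, 0, -0.02, 0, 0, 1],
  ],
)

```text
time: 8.35
eef_pos: [0.5027, 0.1477, 0.0237]
tool_rot: [0.0, 0.999, -0.037, -0.0]
force: [1.5, 0.4, -2.5]
gripper_width: 0.0211
grip_force: 59.3
```

```bash
python3 -c "
from h import *
rel(.5488,.1432,.0225,-4.1)"
```

```text
t 8.35 pos [0.5027 0.1477 0.0237] shift [0.926 0.022 0.023] turn [ 0.    0.01 -0.03] F [ 1.54  0.41 -2.52] w 0.0211 g 59.3
```

Request:
servo_tool(
  steps=[
    [0, 0, 0, -0.02, 0, 0, 1],
    [0, 0, 0, -0.02, 0, 0, 1],
    [0, 0, 0, -0.02, 0, 0, 1],
    [0, 0, 0, -0.02, 0, 0, 1],
  ],
)

```text
time: 8.85
eef_pos: [0.4988, 0.148, 0.0237]
tool_rot: [0.0, 0.999, -0.037, -0.0]
force: [2.0, -0.2, -2.1]
gripper_width: 0.0212
grip_force: 59.3
```

Request:
servo_tool(
  steps=[
    [0, 0, 0, -0.02, 0, 0, 1],
    [0, 0, 0, -0.02, 0, 0, 1],
    [0, 0, 0, 0, 0, 0, 1],
  ],
)

```text
time: 9.22
eef_pos: [0.4967, 0.1482, 0.0237]
tool_rot: [0.0, 0.999, -0.037, -0.0]
force: [1.2, -0.8, -1.7]
gripper_width: 0.0212
grip_force: 59.3
```

Request:
servo_tool(
  steps=[
    [0, 0, 0, -0.02, 0, 0, 1],
    [0, 0, 0, -0.02, 0, 0, 1],
    [0, 0, 0, 0, 0, 0, 1],
  ],
)

```text
time: 9.6
eef_pos: [0.4948, 0.1484, 0.0238]
tool_rot: [0.0, 0.999, -0.037, -0.0]
force: [1.4, 0.1, -2.4]
gripper_width: 0.0208
grip_force: 59.3
```

Request:
servo_tool(
  steps=[
    [0, 0, 0, -0.02, 0, 0, 1],
    [0, 0, 0, -0.02, 0, 0, 1],
    [0, 0, 0, 0, 0, 0, 1],
  ],
)

```text
time: 9.98
eef_pos: [0.4929, 0.1485, 0.0238]
tool_rot: [0.0, 0.999, -0.037, -0.0]
force: [0.9, 0.4, -2.6]
gripper_width: 0.021
grip_force: 59.2
```

Request:
servo_tool(
  steps=[
    [0, 0, 0, -0.02, 0, 0, 1],
    [0, 0, 0, -0.02, 0, 0, 1],
    [0, 0, 0, 0, 0, 0, 1],
  ],
)

```text
time: 10.35
eef_pos: [0.4913, 0.1486, 0.0239]
tool_rot: [-0.0, 0.999, -0.037, 0.0]
force: [2.3, -0.6, -3.1]
gripper_width: 0.0212
grip_force: 59.2
```

Request:
servo_tool(
  steps=[
    [0, 0, 0, -0.02, 0, 0, 1],
    [0, 0, 0, -0.02, 0, 0, 1],
    [0, 0, 0, 0, 0, 0, 1],
  ],
)

```text
time: 10.72
eef_pos: [0.4907, 0.149, 0.0245]
tool_rot: [-0.0, 0.999, -0.037, 0.002]
force: [5.1, 0.9, -2.9]
gripper_width: 0.0212
grip_force: 59.1
```

Contact is felt: the force has risen to 5 N and the measured position has stalled. I step up gently.

Request:
servo_tool(
  steps=[
    [0, 0, 0, -0.02, 0, 0, 1],
    [0, 0, 0, 0, 0, 0, 1],
    [0, 0, 0, 0, 0, 0, 1],
  ],
)

```text
time: 11.1
eef_pos: [0.4907, 0.1491, 0.0247]
tool_rot: [-0.0, 0.999, -0.037, 0.003]
force: [7.1, 0.2, -4.7]
gripper_width: 0.0212
grip_force: 59.0
```

Request:
servo_tool(
  steps=[
    [0, 0, 0, -0.014, 0, 0, 1],
    [0, 0, 0, 0, 0, 0, 1],
    [0, 0, 0, 0, 0, 0, 1],
  ],
)

```text
time: 11.48
eef_pos: [0.4906, 0.1491, 0.0248]
tool_rot: [-0.0, 0.999, -0.037, 0.004]
force: [8.1, -0.4, -5.3]
gripper_width: 0.0205
grip_force: 58.9
```

Request:
servo_tool(
  steps=[
    [0, 0, 0, -0.014, 0, 0, 1],
    [0, 0, 0, 0, 0, 0, 1],
    [0, 0, 0, 0, 0, 0, 1],
    [0, 0, 0, 0, 0, 0, 1],
  ],
)

```text
time: 11.98
eef_pos: [0.4906, 0.1491, 0.025]
tool_rot: [-0.001, 0.999, -0.037, 0.004]
force: [9.3, 0.1, -6.7]
gripper_width: 0.0212
grip_force: 58.9
```

Request:
servo_tool(
  steps=[
    [0, 0, 0, 0, 0, 0, 1],
    [0, 0, 0, 0, 0, 0, 1],
    [0, 0, 0, 0, 0, 0, 1],
    [0, 0, 0, 0, 0, 0, 1],
  ],
)

```text
time: 12.48
eef_pos: [0.4906, 0.1491, 0.025]
tool_rot: [-0.001, 0.999, -0.037, 0.004]
force: [10.3, -0.7, -7.2]
gripper_width: 0.0207
grip_force: 58.9
```

Request:
servo_tool(
  steps=[
    [0, 0, 0, 0, 0, 0, 1],
    [0, 0, 0, 0, 0, 0, 1],
    [0, 0, 0, 0, 0, 0, 1],
    [0, 0, 0, 0, 0, 0, 1],
    [0, 0, 0, 0, 0, 0, 1],
  ],
)

```text
time: 13.1
eef_pos: [0.4906, 0.1491, 0.025]
tool_rot: [-0.001, 0.999, -0.037, 0.004]
force: [9.2, -1.3, -7.6]
gripper_width: 0.021
grip_force: 58.9
```

Request:
servo_tool(
  steps=[
    [0, 0, 0, 0, 0, 0, 1],
    [0, 0, 0, 0, 0, 0, 1],
    [0, 0, 0, 0, 0, 0, 1],
    [0, 0, 0, 0, 0, 0, 1],
    [0, 0, 0, 0, 0, 0, 1],
  ],
)

```text
time: 13.72
eef_pos: [0.4906, 0.1491, 0.025]
tool_rot: [-0.001, 0.999, -0.037, 0.004]
force: [9.7, -0.8, -6.3]
gripper_width: 0.0209
grip_force: 58.9
```

Request:
servo_tool(
  steps=[
    [0, 0, 0, 0.05, 0, 0, 1],
    [0, 0, 0, 0.05, 0, 0, 1],
    [0, 0, 0, 0.06, 0, 0, 1],
    [0, 0, 0, 0.04, 0, 0, 1],
    [0, 0, 0, 0, 0, 0, 1],
  ],
)

```text
time: 14.35
eef_pos: [0.4961, 0.1482, 0.0236]
tool_rot: [0.0, 0.999, -0.037, -0.001]
force: [-0.7, -0.2, -0.9]
gripper_width: 0.0211
grip_force: 59.4
```

Request:
servo_tool(
  steps=[
    [0, 0, 0, 0.02, 0, 0, 1],
    [0, 0, 0, 0, 0, -0.08, 1],
    [0, 0, 0, 0, 0, -0.1, 1],
    [0, 0, 0, 0, 0, 0, 1],
  ],
)

```text
time: 14.85
eef_pos: [0.4983, 0.1483, 0.0336]
tool_rot: [-0.0, 0.999, -0.037, 0.001]
force: [-0.1, -1.1, -1.7]
gripper_width: 0.0208
grip_force: 59.4
```

Request:
servo_tool(
  steps=[
    [0, 0, 0, 0, 0, -0.15, 1],
    [0, 0, 0, 0, 0, -0.3, 1],
    [0, 0, 0, 0, 0, -0.4, 1],
    [0, 0, 0, 0, 0, -0.5, 1],
    [0, 0, 0, 0, 0, 0, 1],
  ],
)

```text
time: 15.48
eef_pos: [0.5003, 0.1486, 0.1037]
tool_rot: [-0.001, 0.999, -0.037, 0.004]
force: [0.5, 0.8, -1.7]
gripper_width: 0.0208
grip_force: 59.5
```

```bash
python3 -c "
from h import *
rel(.44,-.0875,.1,76); snap('scene','s4',(270,190,420,310),5)"
```

```text
t 15.475 pos [0.5003 0.1486 0.1037] shift [-0.856  4.799  0.059] turn [  0.04  -0.08 -16.04] F [ 0.49  0.82 -1.66] w 0.0208 g 59.5
```

View pics/s4.png

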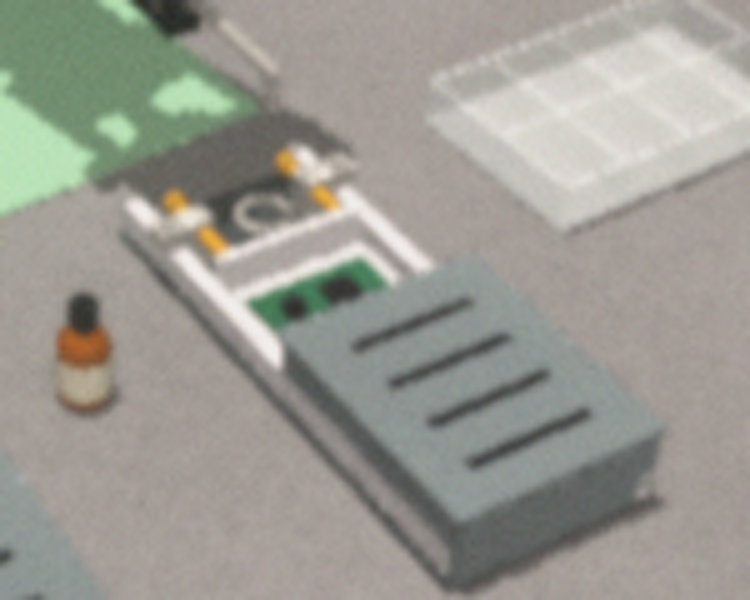

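The picture shows the carrier drawn out, its panel against both brass screws at (215,240) and (330,200). The ring at (265,212) is free and the hook is clear above. I carry it back to its place on the mat.

Request:
servo_tool(
  steps=[
    [0, 0, -1, -0.05, 0.3, 0, 1],
    [0, 0, -1, -0.08, 0.29, 0, 1],
    [0, 0, -1, -0.1, 0.29, 0, 1],
    [0, 0, -1, -0.13, 0.28, 0, 1],
    [0, 0, -1, -0.15, 0.26, 0, 1],
  ],
)

```text
time: 16.15
eef_pos: [0.4779, 0.0739, 0.099]
tool_rot: [-0.0, 0.983, 0.182, -0.001]
force: [0.1, -0.7, -1.4]
gripper_width: 0.0208
grip_force: 59.4
```

Request:
servo_tool(
  steps=[
    [0, 0, -1, -0.17, 0.25, 0, 1],
    [0, 0, -1, -0.2, 0.23, 0, 1],
    [0, 0, -1, -0.21, 0.21, 0, 1],
    [0, 0, -1, -0.23, 0.2, 0, 1],
    [0, 0, -1, -0.25, 0.17, 0, 1],
  ],
)

```text
time: 16.77
eef_pos: [0.4594, 0.0008, 0.099]
tool_rot: [-0.001, 0.921, 0.39, -0.001]
force: [0.2, -0.3, -2.2]
gripper_width: 0.0211
grip_force: 59.4
```

Request:
servo_tool(
  steps=[
    [0, 0, -1, -0.26, 0.15, 0, 1],
    [0, 0, -1, -0.28, 0.13, 0, 1],
    [0, 0, -1, -0.29, 0.1, 0, 1],
    [0, 0, -1, -0.29, 0.08, 0, 1],
    [0, 0, -1, -0.3, 0.05, 0, 1],
  ],
)

```text
time: 17.4
eef_pos: [0.4404, -0.0726, 0.0991]
tool_rot: [-0.001, 0.814, 0.58, -0.001]
force: [0.0, -1.3, -1.3]
gripper_width: 0.021
grip_force: 59.4
```

Request:
servo_tool(
  steps=[
    [0, 0, -0.9, -0.3, 0.03, 0, 1],
    [0, 0, 0, 0, 0, 0, 1],
    [0, 0, 0, 0, 0, 0, 1],
  ],
)

```text
time: 17.77
eef_pos: [0.4376, -0.0866, 0.0997]
tool_rot: [-0.001, 0.792, 0.61, -0.0]
force: [0.0, -0.2, -2.1]
gripper_width: 0.0209
grip_force: 59.4
```

```bash
python3 -c "
from h import *
rel(.4414,-.0878,.0137,75.2)"
```

```text
t 17.775 pos [ 0.4376 -0.0866  0.0997] shift [-0.005  0.081  1.719] turn [-0.02 -0.01  0.  ] F [ 0.01 -0.21 -2.13] w 0.0209 g 59.4
```

Request:
servo_tool(
  steps=[
    [0, 0, 0, 0, 0.08, 0.5, 1],
    [0, 0, 0, 0, 0, 0.6, 1],
    [0, 0, 0, 0, 0, 0.4, 1],
    [0, 0, 0, 0, 0, 0.12, 1],
    [0, 0, 0, 0, 0, 0.04, 1],
  ],
)

```text
time: 18.4
eef_pos: [0.4422, -0.0878, 0.0173]
tool_rot: [-0.0, 0.792, 0.611, 0.0]
force: [-0.1, -0.8, -1.1]
gripper_width: 0.021
grip_force: 59.4
```

Request:
servo_tool(
  steps=[
    [0, 0, 0, 0, 0, 0.02, 1],
    [0, 0, 0, 0, 0, 0.02, 1],
    [0, 0, 0, 0, 0, 0, 1],
  ],
)

```text
time: 18.77
eef_pos: [0.4424, -0.0883, 0.0158]
tool_rot: [0.0, 0.792, 0.611, 0.0]
force: [0.6, -0.2, -2.0]
gripper_width: 0.0207
grip_force: 59.4
```

Request:
servo_tool(
  steps=[
    [0, 0, 0, 0, 0, 0.02, 1],
    [0, 0, 0, 0, 0, 0.02, 1],
    [0, 0, 0, 0, 0, 0, 1],
  ],
)

```text
time: 19.15
eef_pos: [0.4419, -0.0881, 0.0132]
tool_rot: [-0.0, 0.792, 0.611, -0.0]
force: [0.5, -0.3, -1.5]
gripper_width: 0.021
grip_force: 59.4
```

Request:
servo_tool(
  steps=[
    [0, 0, 0, 0, 0, 0.02, 1],
    [0, 0, 0, 0, 0, 0.0, 1],
    [0, 0, 0, 0, 0, 0, 1],
  ],
)

```text
time: 19.52
eef_pos: [0.4421, -0.0882, 0.0126]
tool_rot: [-0.0, 0.792, 0.611, -0.0]
force: [-2.9, -0.5, 3.9]
gripper_width: 0.0207
grip_force: 60.1
```

Contact with the mat. I release slowly and lift away.

Request:
servo_tool(
  steps=[
    [0, 0, 0, 0, 0, 0, 0.3],
    [0, 0, 0, 0, 0, 0, -0.2],
    [0, 0, 0, 0, 0, 0, -0.6],
    [0, 0, 0, 0, 0, 0, -1],
    [0, 0, 0, 0, 0, 0, -1],
  ],
)

```text
time: 20.15
eef_pos: [0.442, -0.0881, 0.0123]
tool_rot: [0.0, 0.792, 0.611, -0.0]
force: [0.1, 0.7, -0.1]
gripper_width: 0.0853
grip_force: 0.0
```

Request:
servo_tool(
  steps=[
    [0, 0, 0, 0, 0, 0, -1],
    [0, 0, 0, 0, 0, -0.3, -1],
    [0, 0, 0, 0, 0, -0.6, -1],
    [0, 0, 0, 0, 0, -1, -1],
    [0, 0, 0, 0, 0, -1, -1],
  ],
)

```text
time: 20.78
eef_pos: [0.4418, -0.088, 0.1596]
tool_rot: [0.0, 0.792, 0.611, 0.0]
force: [0.6, 0.1, 0.6]
gripper_width: 0.0858
grip_force: 0.0
```

Request:
servo_tool(
  steps=[
    [0, 0, 0, -0.6, 0, -0.8, -1],
    [0, 0, 0, -0.6, 0, 0, -1],
    [0, 0, 0, 0, 0, 0, -1],
    [0, 0, 0, 0, 0, 0, -1],
  ],
)

```text
time: 21.28
eef_pos: [0.4264, -0.1456, 0.1973]
tool_rot: [-0.0, 0.792, 0.61, 0.0]
force: [0.0, 0.1, -0.8]
gripper_width: 0.0853
grip_force: 0.0
```

```bash
python3 -c "
from h import *
rel(.4414,-.0878,.0137,75.2); snap('scene','end',scale=1.4)"
```

```text
t 21.275 pos [ 0.4264 -0.1456  0.1973] shift [ 1.192e+00 -3.000e-03  3.673e+00] turn [-0.01 -0.01  0.01] F [ 0.02  0.11 -0.85] w 0.0853 g 0.0
```

View pics/end.png

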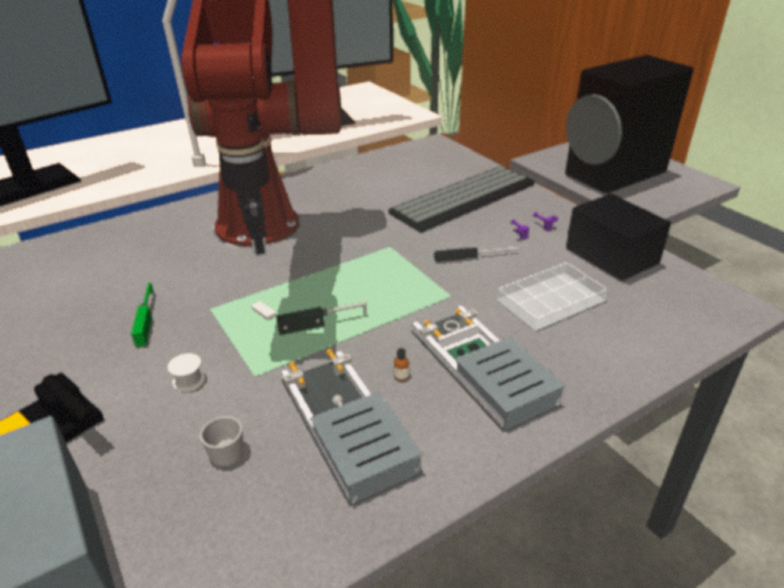

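The hook stands upright on the mat at (300,320), the carrier is drawn out against its screws at (455,328), and everything else is where it was.

```bash
python3 -c "
from plant import bot
print(bot.job_done())"
```

```text
the job is handed in; nothing more can be done
None
```

The job is done and handed in: the ring carrier is drawn out against both stop screws after a pull of about 9–10 N held for almost 2 s (readings never above about 10 N), and the hook is back on the mat, with about 21 s of the 72 s used.

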